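Set the bamboo tray over the edge of the counter stand

ROBOT

A 6-joint arm with a two-finger parallel gripper is mounted at the origin on a cart in front of the work surface, level with it; the furniture and walls round the work are solid. World frame = base frame: x ahead of the robot, y to its left, z up, the work surface at z = 0. Lengths are in m, angles in degrees, forces in N, time in s.
With the tool pointing down it reaches from about 0.375 to 0.9 m from the base axis. Payload 3.1 kg.
Tool frame: the origin (TCP) lies between the finger pads; the fingertips stand 22 mm ahead of it and the grasp point (between the pads) lies 3 mm ahead of it; z points along the fingers, y is the line along which they close (so a half turn about z gives the same grasp; the last joint's range is limited). The gripper opens to 87 mm and grips with 3 to 60 N. Pads are 19 mm wide; open, the fingers measure 117 mm over their backs; the gripper's body (75 mm by 190 mm) begins 51 mm behind the grasp point.
Start: joints at [-73.94, 30.224, 82.088, -0, 67.689, -10.227], TCP at [0.277, -0.56, 0.245] pointing down, gripper open.
Joint ranges: [-176.69, 176.69], [-43.24, 126.21], [12.49, 139.97], [-82, 262], [0, 151.66], [-163.58, 163.58]. Speed limits (degrees/s): [159.86, 159.86, 180, 180, 180, 180].

INTERFACE

Orientations are given as a 3x3 rotation matrix whose columns are the frame's x, y, z axes.
In Python, from rig import bot, capture, search_frame, outline_of, spot_point gives the robot as it stands.
- The arm moves only by the tool jog_arm, never from a script. Its argument "rows" is text: rows parted by semicolons, each of 7 numbers parted by spaces: the opening, from 0 (shut) to 1 (fully open), then the shift along the tool's x, y, z as a fraction of full scale, then the turn, a rotation vector about the tool's x, y, z as a fraction of full scale. A call has 1 to 20 rows; each row is the pose to reach, as a shift and turn from the pose commanded when the call began, along the tool's axes at that moment; what a row does not reach only later rows make up. Full scale, the value 1, is 0.5 m for a shift and pi/4 rad for a turn. A row lasts 1/12 s, in which the tool goes at most 41.7 mm and 7.16 degrees, less where a joint would pass 70% of its speed; a pose out of reach is approached as far as the arm can. A call with a number of a shift or a turn outside -1 to 1 is refused whole. A call with a gripper value outside its range is refused whole. The fingers move at their own pace and stop on an object; the grip force is fixed at half the most. Time passes only in rows, so rows that repeat a pose let the fingers close. It gives the time, the measured TCP pose, the force, the opening and the grip force at its end, in the units of the state.
- bot.read_state(): the state, without advancing time (a new reading comes with each control period).
- capture(name): name is "scene" or "top" or "wrist"; returns a dict with "pixels" (420x560x3 uint8, red, green, blue), "fx", "fy", "cx", "cy" (pixels), "distortion" ([k1, k2, p1, p2, k3] as OpenCV has them; the pictures are not rectified), "R" (3x3) and "t" (3): a world point X has camera coordinates R X + t; the wrist camera has in their place "mount" (4x4, takes a point from camera to tool coordinates, whose origin is the TCP and whose axes are the flange's). Camera axes: x right, y down, z forward; pixel columns grow to the right and rows downward; lengths in m; the calibration is good to about 2 mm. A picture is of the moment at which its call begins: read the wrist's pose just before it. There is no depth.
- bot.hand_in(): hands the job in; it is judged then, once.
Trained networks look in a picture, given as the dict that the camera call returned (one of the last four; its "shot" number tells which), for a name from the list of things; names that differ only in an ending like _2 or _b are one class to them, and where a whole thing is asked for, a point or a joint stands for the part that bears it (a point fixed in the world has none). Each returns a list of dicts, best first, with "conf" (0 to 1); they miss things now and then, are a little off and sometimes report something else, mostly with a low value. They report only what shows in the picture. A call takes as long as a camera call. They do not tell look-alikes from the thing itself.
- search_frame(label, picture): "point" ([x, y, z] in m, in world coordinates, good to about 4 mm: the middle of the surface that is visible of it).
- outline_of(label, picture): "region" (420x560 bool, what is visible of it).
- spot_point(label, picture): "point" ([x, y, z] in m, in world coordinates, good to about 4 mm: a listed point, or the origin of a listed thing).
The state is a dict: "time_s": time; "joint_positions": joint angles; "qvel": joint speeds; "tau": joint torques, N m; "position": TCP position; "tcp_rot": TCP orientation; "force": force on the tool from outside, world axes, zero at the start; "moment": the same for the moment, N m; "opening": opening from 0.0 (shut) to 1.0 (fully open); "grasp_force": force on a finger pad.
Only numpy, scipy, OpenCV 4.12 (cv2) and the standard library are available. Lean on these libraries where they do the work, as an engineer would, in place of code of your own. Each camera call takes 0.05 s, during which the arm holds its last target. There are 200 camera calls.

TASK

Get the little bamboo tray ready to be picked up from the steel counter stand. First push the roll of labels that stands in its way sideways along the stand until it is up against the low rail at the left end; then slide the tray straight toward yourself until its long side sticks out 2 cm over the stand's front edge, parallel to that edge. Only push, do not lift or tip either of them, and leave the timer, the order pad, the marker and everything else where they are.

Things in the scene. Friction and masses are not known exactly. Their poses are not given: they have to be found in the camera images.
- stand: low fixed stand of plain dark grey steel on the worktop, 260 mm deep (its x) by 400 mm wide (its y), flat top 60 mm above the worktop; x points away from the robot, y to the left; the origin is the centre of its footprint at worktop height, so the front edge lies at x = -130 mm. Along its left end runs an upright rail, inner face at y = +190 mm, 25 mm high above the top, 10 mm thick. The other three edges have no lip
- tray: small flat bamboo tray (a plain rectangular board) lying loose on the stand, 70 mm (its x) by 140 mm (its y, the long sides) by 12 mm thick, 0.06 to 0.13 kg; origin at the centre of its underside; lies up to 0.2 rad askew to the stand at the start
- tray_front_left (a point): left lower corner of the tray's long side nearest the robot (x = -35 mm, y = +70 mm from the tray's origin); it should end 20 mm in front of the stand's front edge, at x = -150 mm in the stand's frame
- tray_front_right (a point): right lower corner of the same long side (x = -35 mm, y = -70 mm from the tray's origin); it too should end 20 mm in front of the stand's front edge
- roll: the white roll of labels standing on end on the stand, between the tray and the stand's front edge; 61 mm diameter, 40 mm tall, light (under 0.2 kg), loose; origin at the centre of its underside
- timer: round kitchen timer, red over white, 58 mm diameter and 46 mm tall, standing loose at the back of the stand near the rail; origin at the centre of its underside; a bystander, leave alone
- order_pad: blue notebook, 148 x 109 x 14 mm, lying on the worktop left of the stand; origin at the centre of its underside; a bystander
- marker: green and white marker pen, 135 mm long and 17 mm thick, lying on the worktop left of the stand; origin at the middle of its underside; a bystander
Not all that is in view belongs to the job. Of the things shaped like the roll, the white one is meant.

How it is judged (in metres and radians):
On the way, in this order (a step that is already met when the one before it is completed fails the run):
1. the roll is up against the rail at the left end of the stand (y of roll in the frame of stand above 0.1475 m and angle between roll's own z axis and vertical below 0.15 rad), for 0.2 s.
2. the tray's near long side sticks out over the stand's front edge (x of each of tray_front_left, tray_front_right in the frame of stand below -0.142 m), for 0.2 s.
At the end, for the whole second after the job is handed in: Both corners of the tray's near long side lie 12 to 28 mm in front of the stand's front edge, the tray lies flat on the stand, the roll stands upright on the stand no more than 12 mm from the rail, and both are at rest (all of step 2 and x of each of tray_front_left, tray_front_right in the frame of stand above -0.158 m and angle between tray's own z axis and vertical below 0.05 rad and height (world z) of tray between 0.056 and 0.064 m and y of roll in the frame of stand above 0.1475 m and angle between roll's own z axis and vertical below 0.1 rad and height (world z) of roll between 0.056 and 0.064 m and linear speed of each of tray, roll below 0.01 m/s); the robot touches nothing.
It fails at once if the tray is lifted, tipped or falls off the stand (height (world z) of tray above 0.072 m or height (world z) of tray below 0.048 m or angle between tray's own z axis and vertical above 0.25 rad).
It fails at once if the roll is lifted, tipped over or falls off the stand (height (world z) of roll above 0.075 m or height (world z) of roll below 0.045 m or angle between roll's own z axis and vertical above 0.4 rad).
It fails at once if the timer, the order pad or the marker is moved more than 20 mm (distance of any of timer, order_pad, marker from where it was at the start of the episode above 0.02 m).
It also fails if it takes over 72 s, if anything falls off the work surface, if the arm or the gripper's body presses on something with over 40 N, if the wrist force passes 120 N, or if a joint passes its speed limit or range.

## Working session

There is one attempt and no reset: what is moved stays moved. The work goes in short steps, Python scripts to look and compute and a tool call to move; the robot and the scene stay as the last step left them, time stands still between calls to the robot, and variables do not carry over. Pictures are saved under pics/ and viewed, at most 10 in all, crops included, and the job is handed in when it is done.

Besides the shell and the picture viewer there is one more tool, called after "Request:" in YAML: its name, and indented under it one key for each argument. jog_arm: Moves the arm, as the interface text tells. Its arguments: {"type":"object","properties":{"rows":{"type":"string"}},"required":["rows"]}

```bash
mkdir -p pics; cat > h.py <<'E'
import numpy as np, cv2
from rig import bot, capture, search_frame, outline_of, spot_point
def ray(c,uv):
    K=np.array([[c['fx'],0,c['cx']],[0,c['fy'],c['cy']],[0,0,1.]])
    n=cv2.undistortPoints(np.array(uv,float).reshape(-1,1,2),K,np.array(c['distortion'],float))[:,0]
    R=np.array(c['R']);t=np.array(c['t'])
    d=np.c_[n,np.ones(len(n))]@R
    return -R.T@t,d
def atz(c,uv,z):
    o,d=ray(c,uv); return o+d*((z-o[2])/d[:,2])[:,None]
def save(c,n): cv2.imwrite('pics/'+n+'.png',c['pixels'][:,:,::-1])
E
python3 - <<'E'
from h import *
s=bot.read_state();print(s['position'],s['tcp_rot'],s['time_s'])
for n in('top','scene'):
    c=capture(n);save(c,n+'0');print(n,-np.array(c['R']).T@c['t'])
    for l in('stand','tray','roll','timer','order_pad','marker','tray_front_left','tray_front_right'):
        print(l,[(np.round(r['point'],3).tolist(),round(r['conf'],2)) for r in spot_point(l,c)[:3]])
E
```

```text
[ 0.27663267 -0.5596759   0.24358823] [[ 8.96574749e-01  4.42892036e-01 -6.02979509e-04]
 [ 4.42892283e-01 -8.96572422e-01  2.07773652e-03]
 [ 3.79598159e-04 -2.12990107e-03 -9.99997660e-01]] 0.0
top [0.43101295 0.14535948 1.30062672]
stand [([0.585, 0.005, 0.002], 0.66), ([0.657, 0.163, 0.06], 0.41), ([0.611, -0.002, 0.061], 0.28)]
tray [([0.613, -0.001, 0.061], 0.69)]
roll [([0.377, -0.038, 0.003], 0.97), ([0.375, -0.136, -0.001], 0.66)]
timer [([0.658, 0.165, 0.06], 0.77)]
order_pad [([0.636, 0.456, 0.004], 0.65)]
marker [([0.415, 0.453, -0.003], 0.65)]
tray_front_left [([0.566, 0.064, 0.065], 0.61)]
tray_front_right [([0.594, -0.077, 0.061], 0.55)]
scene [-0.25495129  0.51668256  0.45363461]
stand [([0.584, 0.005, 0.002], 0.84)]
tray [([0.62, -0.0, 0.062], 0.94)]
roll [([0.373, -0.135, -0.003], 0.76), ([0.506, -0.07, 0.06], 0.58), ([0.365, -0.041, -0.0], 0.56)]
timer [([0.664, 0.163, 0.06], 0.58)]
order_pad [([0.632, 0.456, 0.003], 0.78)]
marker [([0.412, 0.452, -0.002], 0.92), ([0.588, 0.006, 0.004], 0.34), ([0.559, 0.059, 0.057], 0.31)]
tray_front_left [([0.561, 0.06, 0.059], 0.64)]
tray_front_right [([0.596, -0.077, 0.055], 0.71)]
```

View pics/top0.png

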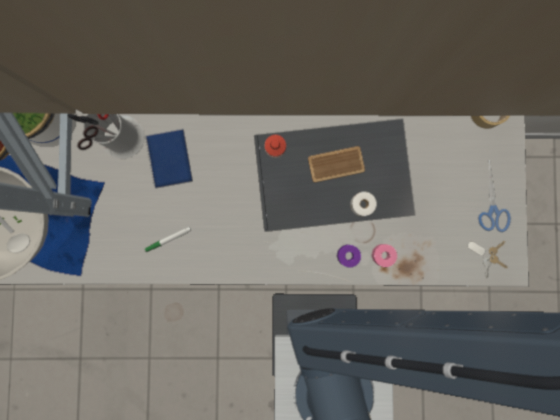

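View pics/scene0.png

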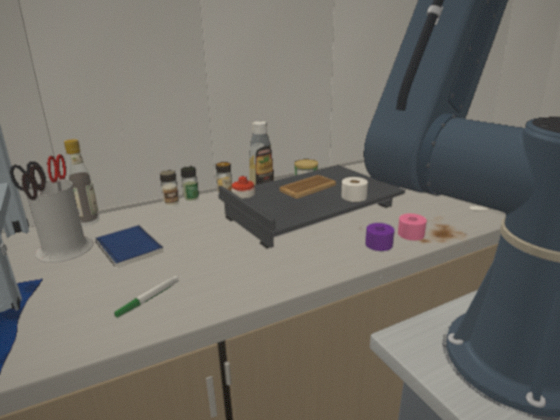

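The top view (up is +x, left is +y) shows the stand slightly turned, with top corners near (256,134), (403,120), (413,214) and (266,230). The white roll is at (364,203), the tray at (336,164) and the timer at (275,146). The purple and pink rolls at (349,255) and (385,255) are decoys on the worktop. A cupboard overhangs above row 113.

```bash
cat >> h.py <<'E'
def corners(mask):
    m=mask.astype(np.uint8); return cv2.boxPoints(cv2.minAreaRect(max(cv2.findContours(m,0,2)[0],key=cv2.contourArea)))
E
python3 - <<'E'
from h import *
c=capture('top')
print('stand px est',np.round(atz(c,[(256,134),(403,120),(413,214),(266,230)],0.06),3).tolist())
for l,z in(('stand',.06),('tray',.072),('roll',.1),('timer',.1)):
    for r in outline_of(l,c)[:4]:
        q=corners(r['region']);p=atz(c,q,z);print(l,round(r['conf'],2),q.round(1).tolist(),p[:,:2].round(3).tolist(),'mean',p.mean(0).round(3))
g=c['pixels'].astype(int); w=(g.min(2)>170).astype(np.uint8); w[:180]=0;w[225:]=0;w[:,:340]=0;w[:,390:]=0
ct=max(cv2.findContours(w,0,2)[0],key=cv2.contourArea);(u,v),r=cv2.minEnclosingCircle(ct);print(u,v,r,atz(c,[(u,v)],.1))
for z in(.3,.4,.5,.6,.7):print('cup',z,atz(c,[(340,114)],z)[0].round(3))
s=capture('scene')
o,d=ray(s,[(10,2),(200,2),(350,2),(550,2)])
for X in(.6,.65,.7):print(X,(o+d*((X-o[0])/d[:,0])[:,None]).round(3).tolist())
E
```

```text
stand px est [[0.693, 0.213, 0.06], [0.733, -0.177, 0.06], [0.482, -0.202, 0.06], [0.438, 0.185, 0.06]]
stand 0.92 [[252.8000030517578, 134.60000610351562], [405.0, 117.5], [416.0, 215.39999389648438], [263.79998779296875, 232.5]] [[0.692, 0.222], [0.739, -0.183], [0.479, -0.209], [0.432, 0.191]] mean [0.585 0.005 0.06 ]
tray 0.8 [[306.6000061035156, 156.60000610351562], [358.79998779296875, 144.3000030517578], [365.20001220703125, 171.5], [313.0, 183.8000030517578]] [[0.632, 0.079], [0.665, -0.058], [0.593, -0.075], [0.56, 0.062]] mean [0.612 0.002 0.072]
roll 0.93 [[346.79998779296875, 199.60000610351562], [368.79998779296875, 188.60000610351562], [378.6000061035156, 208.1999969482422], [356.6000061035156, 219.1999969482422]] [[0.517, -0.022], [0.545, -0.079], [0.495, -0.103], [0.467, -0.047]] mean [ 0.506 -0.063  0.1  ]
roll 0.6 [[367.20001220703125, 259.6000061035156], [377.20001220703125, 239.60000610351562], [399.20001220703125, 250.60000610351562], [389.20001220703125, 270.6000061035156]] [[0.364, -0.073], [0.415, -0.099], [0.388, -0.155], [0.337, -0.129]] mean [ 0.376 -0.114 
[... 224 characters left out ...]
ean [ 0.375 -0.026  0.1  ]
timer 0.8 [[264.0, 135.0], [284.0, 135.0], [284.0, 157.0], [264.0, 157.0]] [[0.682, 0.191], [0.683, 0.139], [0.626, 0.139], [0.625, 0.19]] mean [0.654 0.165 0.1  ]
363.7735900878906 202.83018493652344 11.43427562713623 [[ 0.50865254 -0.06558716  0.1       ]]
cup 0.3 [0.687 0.02  0.3  ]
cup 0.4 [0.661 0.032 0.4  ]
cup 0.5 [0.636 0.045 0.5  ]
cup 0.6 [0.61  0.058 0.6  ]
cup 0.7 [0.585 0.07  0.7  ]
0.6 [[0.6, 0.569, 0.5], [0.6, 0.249, 0.496], [0.6, -0.101, 0.496], [0.6, -0.849, 0.507]]
0.65 [[0.65, 0.573, 0.503], [0.65, 0.234, 0.498], [0.65, -0.137, 0.499], [0.65, -0.929, 0.51]]
0.7 [[0.7, 0.576, 0.506], [0.7, 0.218, 0.501], [0.7, -0.174, 0.501], [0.7, -1.008, 0.514]]
```

```bash
cat >> h.py <<'E'
from scipy.spatial.transform import Rotation as Ro
C=np.array([.586,.005]);Y=np.radians(6.3)
def s2w(x,y): return C+np.array([x*np.cos(Y)-y*np.sin(Y),x*np.sin(Y)+y*np.cos(Y)])
def w2s(p):
    d=np.array(p)[:2]-C; return np.array([d[0]*np.cos(Y)+d[1]*np.sin(Y),-d[0]*np.sin(Y)+d[1]*np.cos(Y)])
def plan(pos,yaw,s=None):
    "shift/turn fractions from the present pose to world pos, tool down with tool x at yaw (deg)"
    s=s or bot.read_state();R=np.array(s['tcp_rot']);a=np.radians(yaw)
    T=np.array([[np.cos(a),np.sin(a),0],[np.sin(a),-np.cos(a),0],[0,0,-1]])
    print('shift',(R.T@(np.array(pos)-s['position'])/.5).round(4),'turn',(Ro.from_matrix(R.T@T).as_rotvec()/(np.pi/4)).round(3))
def shot():
    s=bot.read_state();c=capture('wrist');M=np.eye(4);M[:3,:3]=s['tcp_rot'];M[:3,3]=s['position']
    W=np.linalg.inv(M@np.array(c['mount']));c['R']=W[:3,:3];c['t']=W[:3,3];return c
E
python3 - <<'E'
from h import *
plan([*s2w(-.086,-.122),.20],66.3)
E
```

```text
shift [ 0.8101 -0.5693  0.0891] turn [ 0.    -0.    -0.889]
```

Request:
jog_arm:
  rows: "0.45 0.81 -0.57 0.02 0 0 -0.89;0.45 0.81 -0.57 0.02 0 0 -0.89;0.45 0.81 -0.57 0.02 0 0 -0.89;0.45 0.81 -0.57 0.02 0 0 -0.89;0.45 0.81 -0.57 0.02 0 0 -0.89;0.45 0.81 -0.57 0.02 0 0 -0.89;0.45 0.81 -0.57 0.02 0 0 -0.89;0.45 0.81 -0.57 0.02 0 0 -0.89;0.45 0.81 -0.57 0.02 0 0 -0.89;0.45 0.81 -0.57 0.02 0 0 -0.89;0.45 0.81 -0.57 0.05 0 0 -0.89;0.45 0.81 -0.57 0.089 0 0 -0.89;0.45 0.81 -0.57 0.089 0 0 -0.89;0.45 0.81 -0.57 0.089 0 0 -0.89;0.45 0.81 -0.57 0.089 0 0 -0.89;0.45 0.81 -0.57 0.089 0 0 -0.89"

```text
time_s: 2.53
position: [0.5139, -0.1269, 0.2007]
tcp_rot: [[0.402, 0.915, 0.001], [0.915, -0.402, -0.001], [-0.001, 0.001, -1.0]]
force: [0.5, 0.7, -0.1]
opening: 0.448
grasp_force: 0.0
```

```bash
python3 - <<'E'
from h import *
s=bot.read_state();print(s['position'],s['time_s'],s['opening'],s['joint_positions']);plan([*s2w(-.086,-.122),.20],96.3)
c=shot();save(c,'w1')
for l in('roll','tray','tray_front_left','tray_front_right'):
    print(l,[(np.round(r['point'],3).tolist(),round(r['conf'],2)) for r in spot_point(l,c)[:3]])
E
```

```text
[ 0.51385392 -0.1268983   0.20071148] 2.5333 0.44833011980831056 [-2.59605776e+01  2.62995209e+01  9.84829334e+01 -3.76368606e-02
  5.51347852e+01 -2.20857993e+00]
shift [ 0.0022 -0.0009  0.0014] turn [ 0.002  0.001 -0.667]
roll [([0.508, -0.067, 0.062], 0.92), ([0.373, -0.037, -0.002], 0.88), ([0.373, -0.137, 0.002], 0.59)]
tray [([0.61, 0.001, 0.054], 0.93)]
tray_front_left []
tray_front_right [([0.593, -0.081, 0.06], 0.79)]
```

View pics/w1.png

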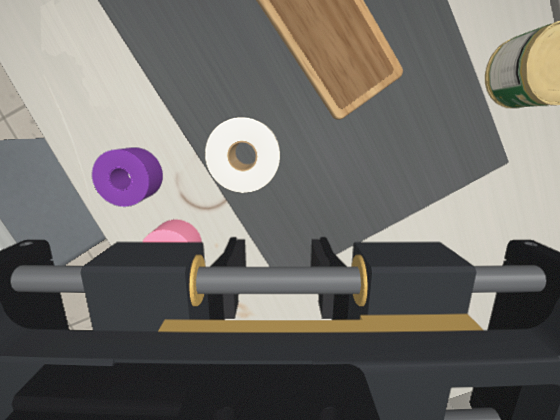

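The wrist view shows the white roll at (242,155) clear of the fingers, with the tray's corner at (340,117). This agrees with my estimate, so I turn and descend.

Request:
jog_arm:
  rows: "0.45 0 0 0 0 0 -0.667;0.45 0 0 0 0 0 -0.667;0.45 0 0 0 0 0 -0.667;0.45 0 0 0 0 0 -0.667;0.45 0 0 0 0 0 -0.667;0.45 0 0 0.06 0 0 -0.667;0.45 0 0 0.12 0 0 -0.667;0.45 0 0 0.16 0 0 -0.667;0.45 0 0 0.19 0 0 -0.667;0.45 0 0 0.21 0 0 -0.667;0.45 0 0 0.217 0 0 -0.667;0.45 0 0 0.217 0 0 -0.667;0.45 0 0 0.217 0 0 -0.667"

```text
time_s: 3.87
position: [0.5142, -0.1258, 0.0921]
tcp_rot: [[-0.11, 0.994, 0.001], [0.994, 0.11, -0.001], [-0.001, 0.001, -1.0]]
force: [0.3, -0.3, -0.3]
opening: 0.447
grasp_force: 0.0
```

```bash
python3 - <<'E'
from h import *
s=bot.read_state();print(s['position'],w2s(s['position']),s['force'])
c=shot();save(c,'w2')
print([(np.round(r['point'],3).tolist(),round(r['conf'],2)) for r in spot_point('roll',c)[:3]])
plan([*s2w(-.0855,.05),.092],96.3)
E
```

```text
[ 0.51422434 -0.12579618  0.0921239 ] [-0.08569503 -0.12213005] [ 0.29759744 -0.2984028  -0.31077967]
[([0.372, -0.039, 0.001], 0.97), ([0.372, -0.136, 0.002], 0.65)]
shift [3.444e-01 1.000e-04 8.000e-04] turn [0.002 0.002 0.001]
```

View pics/w2.png

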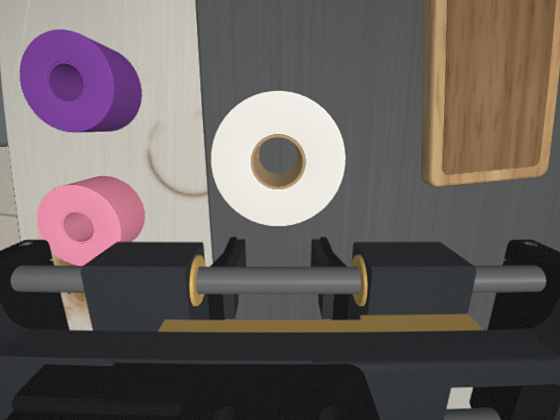

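The roll at (278,158) is centred on the finger gap at (279,270), and the front edge runs from (198,0) to (210,240). I'll check that edge against the yaw while planning.

```bash
python3 - <<'E'
from h import *
c=shot()
g=cv2.cvtColor(c['pixels'],cv2.COLOR_RGB2GRAY).astype(int)
pts=[]
for v in range(5,235,10):
    d=np.diff(g[v,190:225]);pts.append((190+int(d.argmin())+1,v))
p=atz(c,pts,.06);print(pts[::5],np.array([w2s(q) for q in p])[::3].round(4).tolist())
k=np.polyfit(p[:,1],p[:,0],1);print('yaw',np.degrees(np.arctan(-k[0])))
E
```

```text
[(195, 5), (199, 55), (201, 105), (205, 155), (208, 205)] [[-0.1292, 0.013], [-0.129, -0.0013], [-0.1288, -0.0162], [-0.1287, -0.0316], [-0.1285, -0.0478], [-0.1284, -0.0647], [-0.1284, -0.0824], [-0.1283, -0.1012]]
yaw 6.6661885132521235
```

Request:
jog_arm:
  rows: "0.45 0.01 0 0 0 0 0;0.45 0.025 0 0 0 0 0;0.45 0.04 0 0 0 0 0;0.45 0.055 0 0 0 0 0;0.45 0.07 0 0 0 0 0;0.45 0.085 0 0 0 0 0;0.45 0.10 0 0 0 0 0;0.45 0.115 0 0 0 0 0;0.45 0.13 0 0 0 0 0;0.45 0.145 0 0 0 0 0;0.45 0.16 0 0 0 0 0;0.45 0.175 0 0 0 0 0;0.45 0.19 0 0 0 0 0;0.45 0.205 0 0 0 0 0;0.45 0.22 0 0 0 0 0;0.45 0.235 0 0 0 0 0;0.45 0.25 0 0 0 0 0;0.45 0.265 0 0 0 0 0;0.45 0.28 0 0 0 0 0;0.45 0.29 0 0 0 0 0"

```text
time_s: 5.68
position: [0.4974, 0.0196, 0.0915]
tcp_rot: [[-0.111, 0.994, -0.0], [0.994, 0.111, 0.0], [0.0, -0.0, -1.0]]
force: [0.3, -0.7, 1.2]
opening: 0.448
grasp_force: 0.5
```

Request:
jog_arm:
  rows: "0.45 0.01 0 0 0 0 0;0.45 0.02 0 0 0 0 0;0.45 0.03 0 0 0 0 0;0.45 0.04 0 0 0 0 0;0.45 0.05 0 0 0 0 0;0.45 0.06 0 0 0 0 0;0.45 0.07 0 0 0 0 0;0.45 0.08 0 0 0 0 0;0.45 0.09 0 0 0 0 0;0.45 0.10 0 0 0 0 0;0.45 0.11 0 0 0 0 0;0.45 0.12 0 0 0 0 0;0.45 0.13 0 0 0 0 0;0.45 0.14 0 0 0 0 0;0.45 0.15 0 0 0 0 0;0.45 0.16 0 0 0 0 0;0.45 0.17 0 0 0 0 0;0.45 0.178 0 0 0 0 0;0.45 0.182 0 0 0 0 0"

```text
time_s: 7.27
position: [0.4875, 0.1097, 0.0916]
tcp_rot: [[-0.111, 0.994, -0.0], [0.994, 0.111, 0.0], [0.0, -0.0, -1.0]]
force: [0.6, -0.2, 0.9]
opening: 0.449
grasp_force: 0.5
```

```bash
python3 - <<'E'
from h import *
s=bot.read_state();print(s['position'],w2s(s['position']),s['force'])
c=shot();save(c,'w3')
print([(np.round(r['point'],3).tolist(),round(r['conf'],2)) for r in spot_point('roll',c)[:3]])
E
```

```text
[0.48745472 0.10971542 0.09155848] [-0.08645928  0.11489684] [ 0.60071789 -0.24231621  0.88456266]
[([0.483, 0.142, 0.063], 0.74)]
```

View pics/w3.png

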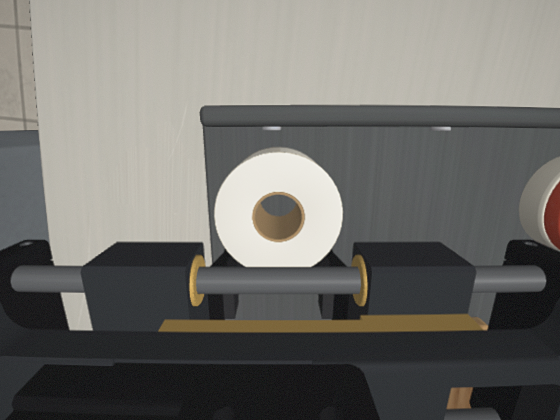

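The roll at (279,213) stands upright between the fingers, short of the rail, whose inner top edge is near row 126. I'll measure the gap.

```bash
python3 - <<'E'
from h import *
c=shot()
p=atz(c,[(250,126),(350,126)],.085);r=atz(c,[(279,212)],.1);q=atz(c,[(240,126),(350,127)],.06)
print([w2s(x).round(4) for x in (*p,*r)])
E
```

```text
[array([-0.1006,  0.1883]), array([-0.0522,  0.1885]), array([-0.0866,  0.1495])]
```

Request:
jog_arm:
  rows: "0.45 0.004 0 0 0 0 0;0.45 0.008 0 0 0 0 0;0.45 0.011 0 0 0 0 0;0.45 0.014 0 0 0 0 0;0.45 0.016 0 0 0 0 0;0.45 0.016 0 0 0 0 0;0.45 0.016 0 0 0 0 0;0.45 0.016 0 0 0 0 0"

```text
time_s: 8.08
position: [0.4867, 0.1171, 0.0915]
tcp_rot: [[-0.111, 0.994, -0.0], [0.994, 0.111, 0.0], [0.0, -0.0, -1.0]]
force: [-0.7, -0.9, -0.4]
opening: 0.449
grasp_force: 0.0
```

```bash
python3 - <<'E'
from h import *
s=bot.read_state();print(s['position'],w2s(s['position']),s['force'])
c=shot();w=(c['pixels'].min(2)>150).astype(np.uint8);w[:, :205]=0;w[:,350:]=0;w[:130]=0;w[262:]=0
ct=max(cv2.findContours(w,0,2)[0],key=cv2.contourArea);(u,v),r=cv2.minEnclosingCircle(ct);print(u,v,r,w2s(atz(c,[(u,v)],.1)[0]))
g=cv2.cvtColor(c['pixels'],cv2.COLOR_RGB2GRAY);print(g[60:170,230].tolist())
E
```

```text
[0.48668901 0.11709868 0.09154999] [-0.08641018  0.12231953] [-0.68356638 -0.85798485 -0.42101893]
277.97662353515625 211.77780151367188 64.32511138916016 [-0.08692613  0.1571167 ]
[179, 180, 179, 181, 179, 180, 181, 180, 180, 181, 178, 179, 182, 179, 181, 180, 181, 180, 181, 180, 179, 182, 183, 179, 181, 181, 180, 181, 181, 182, 180, 181, 182, 181, 180, 181, 181, 179, 181, 180, 182, 180, 180, 179, 182, 180, 180, 180, 179, 180, 180, 179, 180, 179, 180, 180, 179, 180, 182, 185, 187, 76, 71, 86, 85, 85, 87, 87, 87, 85, 87, 86, 88, 87, 84, 83, 80, 77, 70, 67, 56, 58, 85, 87, 84, 87, 85, 86, 85, 85, 85, 86, 86, 83, 87, 87, 85, 87, 87, 85, 84, 88, 88, 87, 87, 84, 87, 84, 84, 82]
```

Request:
jog_arm:
  rows: "0.45 -0.02 0 0 0 0 0;0.45 -0.05 0 0 0 0 0;0.45 -0.08 0 0 0 0 0;0.45 -0.08 0 -0.05 0 0 0;0.45 -0.08 0 -0.12 0 0 0;0.45 -0.08 0 -0.18 0 0 0;1 -0.08 0 -0.20 0 0 0;1 -0.08 0 -0.20 0 0 0"

```text
time_s: 8.8
position: [0.4932, 0.0765, 0.1945]
tcp_rot: [[-0.11, 0.994, 0.007], [0.994, 0.11, -0.001], [-0.001, 0.007, -1.0]]
force: [-0.4, -0.1, 0.4]
opening: 0.531
grasp_force: 0.0
```

```bash
sed -i 's/C=np.array.*/C=np.array([.587,.006]);Y=np.radians(6.5)/' h.py; python3 - <<'E'
from h import *
s=bot.read_state();print(s['position'],w2s(s['position']),s['joint_positions'])
c=capture('top')
for r in outline_of('tray',c)[:1]:
    print([w2s(x).round(4).tolist() for x in atz(c,corners(r['region']),.072)])
print([w2s(r['point']).round(4) for r in spot_point('roll',c)[:3]])
plan([*s2w(.02,-.004),.19],51.5)
plan([*s2w(.10,-.004),.15],6.5)
E
```

```text
[0.49322374 0.07647841 0.1944843 ] [-0.08519507  0.08064114] [-4.03174712e+00  2.46762351e+01  1.03203547e+02 -8.41697719e-03
  5.17097339e+01 -1.03552523e+01]
[[0.0529, 0.0654], [0.0665, -0.0734], [-0.0039, -0.0796], [-0.0175, 0.0589]]
[array([-0.2241, -0.1171]), array([-0.0834,  0.1544])]
shift [-0.1702  0.2165  0.0011] turn [-0.002  0.001  0.996]
shift [-0.1698  0.3766  0.0808] turn [-0.002  0.002  1.996]
```

Request:
jog_arm:
  rows: "1 -0.17 0.217 0 0 0 0.996;1 -0.17 0.217 0 0 0 0.996;1 -0.17 0.217 0 0 0 0.996;1 -0.17 0.217 0 0 0 0.996;1 -0.17 0.217 0 0 0 0.996;1 -0.17 0.217 0 0 0 0.996;1 -0.17 0.217 0 0 0 0.996;1 -0.17 0.217 0 0 0 0.996;1 -0.17 0.217 0 0 0 0.996"

```text
time_s: 9.7
position: [0.6074, 0.0048, 0.1896]
tcp_rot: [[0.621, 0.784, -0.004], [0.784, -0.621, 0.001], [-0.002, -0.003, -1.0]]
force: [-0.3, 0.4, 0.3]
opening: 0.999
grasp_force: 0.0
```

```bash
python3 - <<'E'
from h import *
s=bot.read_state();print(s['position'],w2s(s['position']),s['joint_positions'],s['force'],s['opening'])
plan([*s2w(.10,-.007),.16],6.5)
E
```

```text
[0.60740218 0.00480758 0.18961891] [ 0.02013605 -0.00349434] [-1.00745943e+01  3.26811610e+01  8.75977817e+01 -3.17168911e-03
  5.99307230e+01  2.83344420e+01] [-0.32825043  0.35303472  0.34804439] 0.9990261622321461
shift [0.1079 0.1183 0.0587] turn [-0.003  0.004  1.002]
```

Request:
jog_arm:
  rows: "1 0.02 0.02 0.01 0 0 1;1 0.04 0.04 0.02 0 0 1;1 0.06 0.06 0.03 0 0 1;1 0.08 0.08 0.04 0 0 1;1 0.10 0.11 0.055 0 0 1;1 0.108 0.118 0.059 0 0 1;1 0.108 0.118 0.059 0 0 1;1 0.108 0.118 0.059 0 0 1;1 0.108 0.118 0.059 0 0 1"

```text
time_s: 10.45
position: [0.6876, 0.0106, 0.1611]
tcp_rot: [[0.993, 0.116, -0.002], [0.116, -0.993, 0.0], [-0.002, -0.0, -1.0]]
force: [0.1, 0.5, 0.1]
opening: 1.001
grasp_force: 0.0
```

```bash
python3 - <<'E'
from h import *
s=bot.read_state();print(s['position'],w2s(s['position']),s['joint_positions'],s['force'])
c=shot();save(c,'w4')
plan([*s2w(.10,-.007),.088],6.5)
E
```

```text
[0.68756294 0.01058038 0.16106918] [ 0.10043502 -0.00683311] [-8.40788530e+00  4.03251917e+01  7.63784751e+01  3.50131301e-04
  6.34038464e+01  7.49425630e+01] [0.12644421 0.54694127 0.13762173]
shift [-0.0007  0.0003  0.1469] turn [-0.     0.002  0.003]
```

View pics/w4.png

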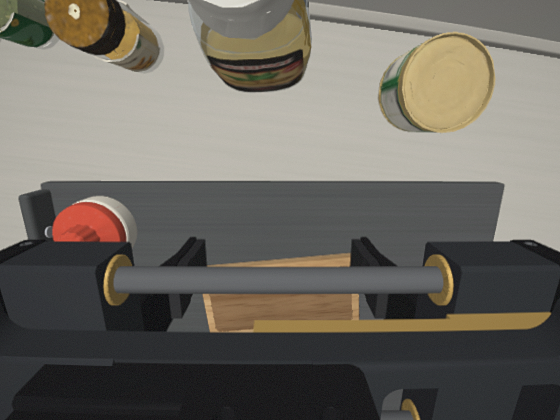

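Behind the tray: its back edge runs from (205,265) to (352,254), the timer is at left (95,225) and the fingers are near columns 190 and 365. I'll check the clearance before lowering.

```bash
python3 - <<'E'
from h import *
c=shot()
print([w2s(x).round(4).tolist() for x in atz(c,[(210,264),(352,254)],.072)],[w2s(x).round(4).tolist() for x in atz(c,[(300,182),(45,185),(503,184)],.06)])
r=[q for q in outline_of('timer',c)]
if r:print(w2s(atz(c,[np.argwhere(r[0]['region']).mean(0)[::-1]],.1)[0]))
E
```

```text
[[0.0603, 0.0512], [0.07, -0.0703]] [[0.1297, -0.0255], [0.127, 0.1925], [0.129, -0.1993]]
[0.10719082 0.12614299]
```

Request:
jog_arm:
  rows: "1 0 0 0.04 0 0 0;1 0 0 0.08 0 0 0;1 0 0 0.11 0 0 0;1 0 0 0.13 0 0 0;1 0 0 0.14 0 0 0;1 0 0 0.147 0 0 0;1 0 0 0.147 0 0 0;1 0 0 0.147 0 0 0"

```text
time_s: 11.27
position: [0.6887, 0.0103, 0.0893]
tcp_rot: [[0.993, 0.114, 0.001], [0.114, -0.993, -0.0], [0.001, 0.0, -1.0]]
force: [0.0, 0.2, 0.5]
opening: 0.996
grasp_force: 0.0
```

```bash
python3 - <<'E'
from h import *
s=bot.read_state();print(s['position'],w2s(s['position']),s['force'])
plan([*s2w(-.045,-.007),.0875],6.5)
E
```

```text
[0.68874566 0.01031718 0.08928275] [ 0.10158034 -0.00722851] [0.02441892 0.21334376 0.49389873]
shift [-0.2932 -0.0007  0.0032] turn [ 0.001 -0.002  0.001]
```

Request:
jog_arm:
  rows: "1 -0.01 0 0.003 0 0 0;1 -0.022 0 0.003 0 0 0;1 -0.034 0 0.003 0 0 0;1 -0.046 0 0.003 0 0 0;1 -0.058 0 0.003 0 0 0;1 -0.07 0 0.003 0 0 0;1 -0.082 0 0.003 0 0 0;1 -0.094 0 0.003 0 0 0;1 -0.106 0 0.003 0 0 0;1 -0.118 0 0.003 0 0 0;1 -0.13 0 0.003 0 0 0;1 -0.142 0 0.003 0 0 0;1 -0.154 0 0.003 0 0 0;1 -0.166 0 0.003 0 0 0;1 -0.178 0 0.003 0 0 0;1 -0.19 0 0.003 0 0 0;1 -0.20 0 0.003 0 0 0;1 -0.207 0 0.003 0 0 0;1 -0.21 0 0.003 0 0 0;1 -0.21 0 0.003 0 0 0"

```text
time_s: 12.93
position: [0.5829, -0.0015, 0.0869]
tcp_rot: [[0.994, 0.114, -0.002], [0.114, -0.994, 0.0], [-0.002, -0.0, -1.0]]
force: [0.3, 0.2, -0.0]
opening: 1.003
grasp_force: 0.0
```

```bash
python3 - <<'E'
from h import *
s=bot.read_state();print(s['position'],w2s(s['position']),s['force'])
c=capture('top');save(c,'top2')
for l,z in(('tray',.072),('timer',.1)):
  for r in outline_of(l,c)[:1]:
    print([w2s(x).round(4).tolist() for x in atz(c,corners(r['region']),z)])
plan([*s2w(-.045,-.007),.0875],6.5)
E
```

```text
[ 0.58294808 -0.00148495  0.08687182] [-0.00487319 -0.00697814] [ 0.30285374  0.19465146 -0.02497462]
[[-0.0835, 0.0687], [-0.0366, 0.0634], [-0.0386, 0.0452], [-0.0855, 0.0505]]
[[0.1007, 0.1831], [0.1198, 0.1323], [0.0686, 0.1135], [0.0497, 0.1642]]
shift [-0.0816 -0.0002 -0.0012] turn [-0.     0.001  0.001]
```

View pics/top2.png

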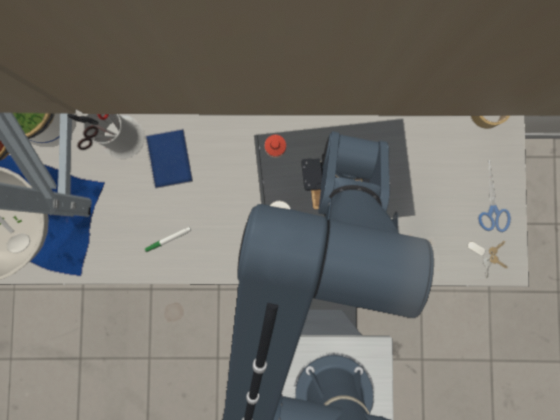

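The arm hides most of the tray, but its left front strip at (317,200) sits where the finger position predicts. The timer and the roll at (279,205) are in place, so I push the rest of the way slowly.

Request:
jog_arm:
  rows: "1 -0.008 0 0 0 0 0;1 -0.018 0 0 0 0 0;1 -0.028 0 0 0 0 0;1 -0.038 0 0 0 0 0;1 -0.048 0 0 0 0 0;1 -0.058 0 0 0 0 0;1 -0.068 0 0 0 0 0;1 -0.078 0 0 0 0 0;1 -0.088 0 0 0 0 0;1 -0.098 0 0 0 0 0;1 -0.106 0 0 0 0 0;1 -0.114 0 0 0 0 0;1 -0.12 0 0 0 0 0;1 -0.125 0 0 0 0 0;1 -0.128 0 0 0 0 0;1 -0.13 0 0 0 0 0;1 -0.13 0 0 0 0 0;1 -0.13 0 0 0 0 0;1 -0.13 0 0 0 0 0"

```text
time_s: 14.67
position: [0.5192, -0.0089, 0.087]
tcp_rot: [[0.994, 0.114, -0.0], [0.114, -0.994, 0.0], [-0.0, -0.0, -1.0]]
force: [0.9, -0.1, -0.8]
opening: 1.001
grasp_force: 0.0
```

```bash
python3 - <<'E'
from h import *
s=bot.read_state();print(s['position'],w2s(s['position']),s['force'])
E
```

```text
[ 0.51921551 -0.00889975  0.08700954] [-0.06903546 -0.00713055] [ 0.94332735 -0.10029979 -0.77457653]
```

Request:
jog_arm:
  rows: "1 0.02 0 0 0 0 0;1 0.06 0 0 0 0 0;1 0.10 0 0 0 0 0;1 0.10 0 -0.06 0 0 0;1 0.10 0 -0.13 0 0 0;1 0.10 0.05 -0.20 0 0 0;1 0.06 0.12 -0.24 0 0 0;1 0 0.6 -0.24 0 0 0;1 0 0.6 -0.24 0 0 0;1 0 0.6 -0.24 0 0 0;1 0 0.6 -0.24 0 0 0;1 0 0.6 -0.24 0 0 0;1 0 0.6 -0.24 0 0 0;1 0 0.6 -0.24 0 0 0;1 0 0.6 -0.24 0 0 0;1 0 0.6 -0.24 0 0 0"

```text
time_s: 16.0
position: [0.5527, -0.3062, 0.2065]
tcp_rot: [[0.994, 0.113, -0.001], [0.113, -0.994, 0.002], [-0.001, -0.002, -1.0]]
force: [0.5, 0.7, 0.8]
opening: 1.001
grasp_force: 0.0
```

```bash
python3 - <<'E'
from h import *
s=bot.read_state();print(s['position'],w2s(s['position']),s['joint_positions'])
c=capture('top');save(c,'top3')
for l,z in(('tray',.072),('stand',.06)):
  for r in outline_of(l,c)[:1]:
    print(l,r['conf'],[w2s(x).round(4).tolist() for x in atz(c,corners(r['region']),z)])
for c in(c,capture('scene')):
  for l in('roll','tray','tray_front_left','tray_front_right','timer'):
    print(l,[(w2s(r['point']).round(3).tolist(),round(r['conf'],2)) for r in spot_point(l,c)[:3]])
E
```

```text
[ 0.55273477 -0.3062283   0.20646247] [-0.06939021 -0.30634231] [-3.91186946e+01  3.32396620e+01  8.31043184e+01  3.42552561e-02
  6.37879729e+01  4.43680912e+01]
tray 0.7 [[-0.0789, 0.0677], [-0.0798, -0.0744], [-0.1514, -0.0732], [-0.1506, 0.0684]]
stand 0.91 [[0.1281, 0.2047], [0.1308, -0.2016], [-0.132, -0.1996], [-0.1348, 0.2024]]
roll [([-0.215, -0.018], 0.9), ([-0.082, 0.156], 0.66), ([-0.228, -0.116], 0.65)]
tray [([-0.116, -0.011], 0.84)]
tray_front_left [([-0.149, 0.064], 0.96)]
tray_front_right [([-0.152, -0.078], 0.95)]
timer [([0.087, 0.146], 0.86)]
roll [([-0.09, 0.153], 0.97), ([-0.229, -0.116], 0.86), ([-0.221, -0.025], 0.66)]
tray [([-0.112, -0.005], 0.69)]
tray_front_left [([-0.154, 0.061], 0.95)]
tray_front_right []
timer [([0.093, 0.147], 0.74)]
```

View pics/top3.png

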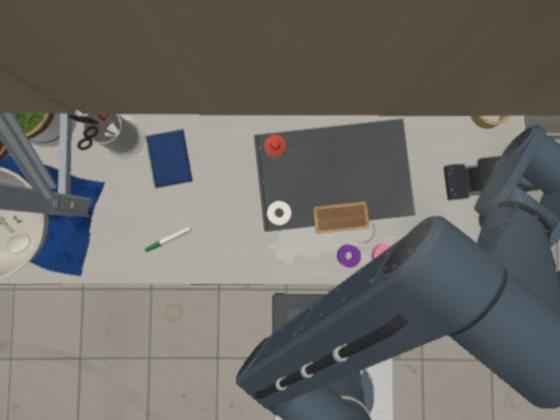

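The top view shows the tray at (341,218), parallel to the front edge and overhanging it by about 20 mm. The roll is against the rail at (279,212), the bystanders haven't moved, and the arm is clear.

```bash
python3 -c "
from rig import bot
print(bot.hand_in())"
```

```text
the job is handed in; nothing more can be done
None
```

I handed the job in after about 16 s. By my last camera measurement, the roll stands within a few millimetres of the left rail and the tray sticks out about 20 mm, parallel to the front edge; nothing else looked moved. The judge gave no result.

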